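Make up two baking gift kits

ROBOT

A 6-joint arm with a two-finger parallel gripper is mounted at the origin on a cart in front of the work surface, level with it; the furniture and walls round the work are solid. World frame = base frame: x ahead of the robot, y to its left, z up, the work surface at z = 0. Lengths are in m, angles in rad, forces in N, time in s.
With the tool pointing down it reaches from about 0.425 to 0.95 m from the base axis. Payload 3.5 kg.
Tool frame: the origin (TCP) lies between the finger pads; the fingertips stand 19 mm ahead of it and the grasp point (between the pads) is the TCP (ctrl.nose_length is the distance from the TCP to the fingertips, in m); z points along the fingers, y is the line along which they close (so a half turn about z gives the same grasp; the last joint's range is limited). The gripper opens to 85 mm and grips with 20 to 120 N. Pads are 22 mm wide; open, the fingers measure 114 mm over their backs; the gripper's body (76 mm by 85 mm) begins 54 mm behind the grasp point. The pads swing forward as they close: fully open they stand 13 mm farther back than shut.
Start: joints at [-1.435, 0.286, 1.577, -0, 1.279, -0.15], TCP at [0.19, -0.648, 0.25] pointing down, gripper open.
Joint ranges: [-2.77, 2.77], [-0.9, 2.22], [0.21, 2.48], [-1.53, 4.67], [0.24, 2.81], [-2.84, 2.84]. Speed limits (rad/s): [2.79, 2.79, 3.14, 3.14, 3.14, 3.14].

INTERFACE

Orientations are given as a unit quaternion [x, y, z, w].
In Python, from plant import ctrl gives the robot as it stands.
- The arm moves only by the tool apply_moves, never from a script. Its argument "series" is a list of rows, each a list of 6 numbers: the shift along the world's x, y, z scaled (see below), then the turn, a rotation vector about the world's x, y, z scaled (see below). A call has 1 to 20 rows; each row is the pose to reach, as a shift and turn from the pose commanded when the call began; what a row does not reach only later rows make up. The controller multiplies each number of a shift by 0.8 m and each number of a turn by 45 degrees. A row lasts 1/8 s, in which the tool goes at most 62.5 mm and 10.7 degrees, less where a joint would pass 70% of its speed; a pose out of reach is approached as far as the arm can. A call with a number of a shift or a turn outside -1 to 1 is refused whole. A call with a gripper value outside its range is refused whole. "jaw" is the opening, from 0 (shut) to 1 (fully open), set as the call begins (left out, the last holds). The fingers move at their own pace and stop on an object; "squeeze" is the grip in N (left out, the last holds). Time passes only in rows, so rows that repeat a pose let the fingers close. It gives the time, the measured TCP pose, the force, the opening and the grip force at its end, in the units of the state.
- ctrl.get_state(): the state, without advancing time (a new reading comes with each control period).
- ctrl.read_camera(name): name is "scene" or "top"; returns the picture (420x560x3 uint8, red, green, blue); there is no depth.
- ctrl.get_calibration(name): a dict with "fx", "fy", "cx", "cy" (pixels), "xyz" and "orientation" of the camera in the world. Camera axes: x right, y up, looking along -z (the intrinsics and any distortion apply to the point x, -y, -z); pixel columns grow to the right and rows downward; lengths in m; the calibration is good to about 2 mm. A picture is of the moment at which its call begins. get_calibration takes no time and is no camera call.
- ctrl.sign_off(): hands the job in; it is judged then, once.
Trained networks look in the newest picture that a camera, given by its name, has taken for a name from the list of things; names that differ only in an ending like _2 or _b are one class to them, and where a whole thing is asked for, a point or a joint stands for the part that bears it (a point fixed in the world has none). Each returns a list of dicts, best first, with "p" (0 to 1); they miss things now and then, are a little off and sometimes report something else, mostly with a low value. They report only what shows in the picture. A call takes as long as a camera call. They do not tell look-alikes from the thing itself.
- ctrl.boxes_of(thing, camera): "xy" ([column, row] as shares, 0 to 1, of the picture: columns of its width, rows of its height, amid what is visible of it).
- ctrl.silhouettes(thing, camera): "pixels" (420x560 bool, what is visible of it) and "xy" ([column, row] as shares, 0 to 1, of the picture: columns of its width, rows of its height, amid what is visible of it).
The state is a dict: "time": time; "qpos": joint angles; "dq": joint speeds; "joint_efforts": joint torques, N m; "eef_pos": TCP position; "tcp_rot": TCP orientation; "contact_force": force on the tool from outside, world axes, zero at the start; "wrist_torque": the same for the moment, N m; "opening": opening from 0.0 (shut) to 1.0 (fully open); "finger_force": force on a finger pad.
Only numpy, scipy, OpenCV 4.12 (cv2) and the standard library are available. Lean on these libraries where they do the work, as an engineer would, in place of code of your own. Each camera call takes 0.05 s, during which the arm holds its last target. There are 200 camera calls.

TASK

Make up two baking kits in the low kraft trays. In the tray with two compartments, lay the ring cutter flat in the square compartment with the little jar standing inside the ring, and stand the carton upright in the narrow compartment; in the tray with a single compartment, set down the flat round tin with the wooden cookie stamp standing centred on its lid. Leave the ribbon spool and the marker where they are.

Things in the scene. Friction and masses are not known exactly. Their poses are not given: they have to be found in the camera images.
- kit_tray_two: fixed low open kraft-board tray with two compartments, 98 (x) by 157 (y) mm outside; walls and divider 3 mm thick, their top 12 mm above the bench, floor 3 mm thick. Origin: centre of its underside, on the bench; z up. Square compartment 92 x 92 mm inside, its middle at x = 0, y = -29.5 mm; narrow compartment 92 (x) by 56 (y) mm inside, its middle at x = 0, y = +47.5 mm
- kit_tray_one: fixed low open kraft-board tray with one square compartment, 98 x 98 mm outside, 92 x 92 mm inside; walls 3 mm thick, 12 mm high, floor 3 mm thick. Origin: centre of its underside, on the bench, in the middle of the compartment; z up
- cutter_mid (a point): plain round steel ring cutter, open at both ends, lying flat (axis upright): outside diameter 64 mm, wall 3 mm, inside diameter 58 mm, 34 mm high, about 80 g. Point: on its axis, half-way up; z up along the axis
- jar_mid (a point): small amber glass jar with an aluminium screw cap, standing: body diameter 38 mm up to 50 mm, narrower neck, cap diameter about 36 mm from 53 mm up to the top; 70 mm high, about 100 g. Point: on its axis, half-way up (35 mm); z up
- carton_mid (a point): closed plain carton standing upright, 62 (x) by 34 (y) by 88 (z) mm, blank paper label on both broad faces, about 120 g. Point: its centre; x along its longer side, z up
- tin_mid (a point): flat round aluminium tin with a flat lid, lying flat: body diameter 60 mm up to 26 mm, lid diameter 62 mm above that; 40 mm high, about 140 g. Point: on its axis, half-way up (20 mm); z up
- stamp_mid (a point): wooden cookie stamp standing on its foot: round foot of 50 mm diameter, 15 mm high, with a pear-shaped knob above it (27 mm diameter at 48 mm height, 18 mm at its waist at 24 mm); 60 mm high, about 60 g. Point: on its axis, half-way up (30 mm); z up
- ribbon_spool: spool of red ribbon lying flat with a loose tail, spool about 72 mm across, 32 mm high; bystander, to be left alone. Origin: underside, about 34 mm from the spool's axis, which lies at x = 16, y = 30 mm
- marker: black and white marker lying flat, 135 mm long along y, 16 mm thick; bystander, to be left alone. Origin: middle of the underside
Mind the look-alikes: they are no part of the job. What is shaped like the kit_tray_one but turquoise is not meant.

How it is judged:
By the outcome, as a careful person would: the job done as asked, in the order asked, and still so for the second after the job is handed in, with the robot touching nothing.
It also fails if it takes over 120 s, if anything falls off the work surface, if the arm or the gripper's body presses on something with over 40 N, if the wrist force passes 120 N, or if a joint passes its speed limit or range.

## Working session

There is one attempt and no reset: what is moved stays moved. The work goes in short steps, Python scripts to look and compute and a tool call to move; the robot and the scene stay as the last step left them, time stands still between calls to the robot, and variables do not carry over. Pictures are saved under pics/ and viewed, at most 14 in all, crops included, and the job is handed in when it is done.

Besides the shell and the picture viewer there is one more tool, called after ">>>" as a command line: name --pt "numbers of a row" for each row, then --argument value for the rest. apply_moves: Moves the arm, as the interface text tells. Shifts and turns lie within -1 to 1; 1 stands for 0.8 m of shift or 45 degrees of turn. Its arguments: {"type":"object","properties":{"series":{"type":"array"},"jaw":{"type":"number"},"squeeze":{"type":"number"}},"required":["series"]}

```bash
mkdir -p pics; cat > h.py <<'E'
import numpy as np,cv2
from scipy.spatial.transform import Rotation as R
from plant import ctrl
def ray(cam,px):
    c=ctrl.get_calibration(cam); M=R.from_quat(c["orientation"]).as_matrix()
    d=M@np.array([(px[0]-c["cx"])/c["fx"],-(px[1]-c["cy"])/c["fy"],-1.]); return np.array(c["xyz"]),d
def at(cam,px,z):
    o,d=ray(cam,px); return o+d*(z-o[2])/d[2]
def proj(cam,P):
    c=ctrl.get_calibration(cam); M=R.from_quat(c["orientation"]).as_matrix()
    p=(np.atleast_2d(P)-np.array(c["xyz"]))@M; return np.c_[c["cx"]+c["fx"]*p[:,0]/-p[:,2], c["cy"]-c["fy"]*p[:,1]/-p[:,2]]
E
python3 - <<'E'
from h import *
print(ctrl.get_state())
for c in("scene","top"):
    print(ctrl.get_calibration(c)); cv2.imwrite(f"pics/{c}0.png",ctrl.read_camera(c)[:,:,::-1])
H=dict(kit_tray_two=.012,kit_tray_one=.012,cutter_mid=.034,jar_mid=.07,carton_mid=.088,tin_mid=.04,stamp_mid=.06,ribbon_spool=.03,marker=.016)
for n,h in H.items():
    for c in("scene","top"):
        for b in ctrl.boxes_of(n,c)[:4]:
            px=np.array(b["xy"])*[560,420]; print(n,c,round(b["p"],2),px.round(1),at(c,px,h/2).round(3)[:2])
E
```

```text
{'time': 0.0, 'qpos': array([-1.43500897e+00,  2.87216956e-01,  1.57817814e+00,  2.39160338e-06,
        1.27861021e+00, -1.49988834e-01]), 'dq': array([-1.28269136e-03,  2.04028564e-05, -6.47604780e-04,  1.61474239e-04,
       -5.91775393e-04, -1.49375636e-03]), 'joint_efforts': array([ 2.15266400e-04, -4.05976760e+01, -2.92624140e+01, -1.31689303e-04,
        5.82674460e-03,  3.88209529e-06]), 'eef_pos': array([ 0.19023595, -0.64699718,  0.24891231]), 'tcp_rot': array([ 9.89808182e-01,  1.42401923e-01,  9.71042160e-06, -1.20628981e-03]), 'contact_force': array([-0.91101914, -1.32256811, -0.71483266]), 'wrist_torque': array([-0.00785704,  0.00829224,  0.03137311]), 'finger_force': 0.0, 'opening': 0.9998090913403305}
{'fx': 528.5252492797646, 'fy': 528.5252492797646, 'cx': 287.3148869100186, 'cy': 210.03680376348947, 'xyz': array([-0.31909303,  0.75236793,  1.05234727]), 'orientation': array([-0.17916435,  0.40194821,  0.82323799, -0.35863211])}
{'fx': 505.8786554782565, 'fy': 505.8786554782565, 'cx': 286.6830090586173, 'cy': 204.24064776049934, 'xyz': array([ 0.44743424, -0.06854991
[... 503 characters left out ...]
3 -0.504]
jar_mid scene 0.68 [306.1 228.7] [ 0.544 -0.112]
jar_mid top 0.44 [295.2 218. ] [ 0.541 -0.116]
carton_mid scene 0.56 [300.3 259.6] [0.451 0.001]
carton_mid top 0.7 [250.8 245.8] [0.456 0.015]
tin_mid scene 0.73 [195.3 257.8] [0.68  0.197]
stamp_mid scene 0.66 [249.2 269.1] [0.531 0.12 ]
stamp_mid scene 0.59 [199.1 325.9] [0.461 0.337]
stamp_mid top 0.59 [218.7 213.8] [0.551 0.115]
ribbon_spool scene 0.58 [297.6 192.1] [ 0.717 -0.242]
ribbon_spool scene 0.49 [196.2 324.3] [0.481 0.333]
ribbon_spool scene 0.34 [354.8 212.2] [ 0.513 -0.3  ]
ribbon_spool top 0.71 [334.6 160.6] [ 0.722 -0.237]
marker scene 0.49 [259.4 202.2] [ 0.769 -0.118]
marker top 0.58 [300.9 141.4] [ 0.781 -0.132]
```

```bash
python3 - <<'E'
import cv2
for c,(x0,x1,y0,y1) in dict(scene=(130,530,130,400),top=(110,460,110,310)).items():
    i=cv2.imread(f"pics/{c}0.png")[y0:y1,x0:x1]; cv2.imwrite(f"pics/{c}0c.png",cv2.resize(i,None,fx=2,fy=2,interpolation=2))
E
```

```text
(no output)
```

View pics/scene0c.png

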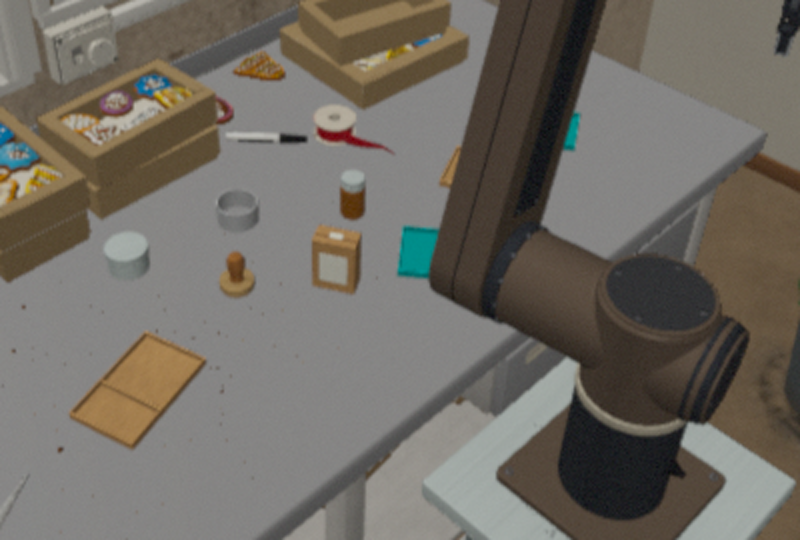

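View pics/top0c.png

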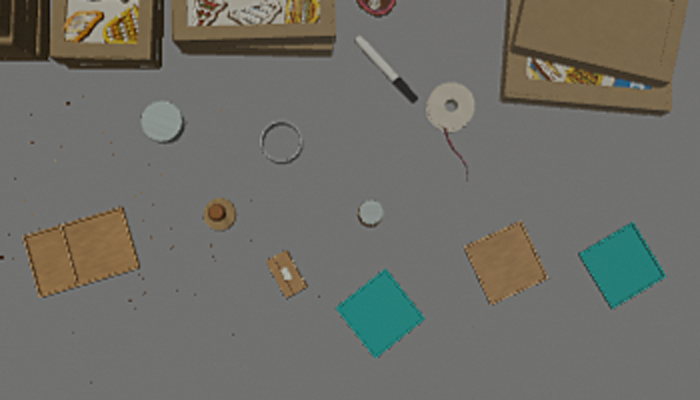

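Top view: the two-compartment kraft tray is at (150,236) and the single kraft tray at (362,241). The squares at (300,266) and (421,243) are turquoise look-alikes, so they're excluded. The cutter is at (250,181), jar (295,216), carton (253,247), tin (191,171) and stamp (219,217). Next I'll refine the poses by fitting the size models to the silhouettes.

```bash
cat > fit.py <<'E'
from h import *
from scipy.optimize import minimize
def disc(r,z,n=40):
    t=np.linspace(0,2*np.pi,n,endpoint=False); return np.c_[r*np.cos(t),r*np.sin(t),0*t+z]
def box(a,b,z0,z1): return np.array([[i*a/2,j*b/2,k] for i in(-1,1) for j in(-1,1) for k in(z0,z1)])
MOD=dict(kit_tray_two=[box(.098,.157,0,.012)],kit_tray_one=[box(.098,.098,0,.012)],
 cutter_mid=[np.r_[disc(.032,0),disc(.032,.034)]],
 jar_mid=[np.r_[disc(.019,0),disc(.019,.05)],np.r_[disc(.017,.05),disc(.018,.053),disc(.018,.07)]],
 carton_mid=[box(.062,.034,0,.088)],
 tin_mid=[np.r_[disc(.03,0),disc(.03,.026)],np.r_[disc(.031,.026),disc(.031,.04)]],
 stamp_mid=[np.r_[disc(.025,0),disc(.025,.015)],np.r_[disc(.011,.015),disc(.009,.024)],np.r_[disc(.009,.024),disc(.0135,.048)],np.r_[disc(.0135,.048),disc(.006,.06)]])
S=4
def render(n,cam,p,z=0,off=(0,0)):
    m=np.zeros((420*S,560*S),np.uint8); c,s=np.cos(p[2]),np.sin(p[2])
    for g in MOD[n]:
        q=g@np.array([[c,s,0],[-s,c,0],[0,0,1]])+[p[0],p[1],z]
        u=((proj(cam,q)+off+.5)*S*16).astype(np.int32)
        cv2.fillConvexPoly(m,cv2.convexHull(u),255,lineType=cv2.LINE_AA,shift=4)
    return cv2.resize(m,(560,420),interpolation=cv2.INTER_AREA)/255.
def mask(n,cam,guess):
    """network silhouette nearest to the guess, or None"""
    best=None
    for s in ctrl.silhouettes(n,cam):
        d=np.hypot(*(np.array(s["xy"])*[560,420]-guess))
        if d<15 and (best is None or d<best[0]): best=(d,s["pixels"].astype(float),s["p"])
    return best
def colmask(img,guess,r=32,thr=30):
    x,y=map(int,guess); m=np.zeros(img.shape[:2],np.uint8); y0,y1,x0,x1=max(y-r,0),y+r,max(x-r,0),x+r
    w=cv2.cvtColor(img[y0:y1,x0:x1],cv2.COLOR_RGB2LAB).astype(float); w=np.linalg.norm(w-np.median(w.reshape(-1,3),0),axis=2)
    m[y0:y1,x0:x1]=w>thr
    k,l=cv2.connectedComponents(m); 
    ds=[(np.hypot(*(np.argwhere(l==i)[:,::-1].mean(0)-guess)),i) for i in range(1,k) if (l==i).sum()>30]
    if not ds: return None
    q=np.uint8(l==min(ds)[1]); cs,_=cv2.findContours(q,cv2.RETR_EXTERNAL,cv2.CHAIN_APPROX_NONE); cv2.drawContours(q,cs,-1,1,-1); return q.astype(float)
def fit(n,ms,p0,z=0,yaw=False):
    f=lambda p:sum(((render(n,c,(p[0],p[1],p[2] if yaw else p0[2]),z)-m)**2).sum() for c,m in ms)
    d=[.008,.008]+([.15] if yaw else [])
    s=np.array([p0[:len(d)]]+[np.array(p0[:len(d)])+np.eye(len(d))[i]*d[i] for i in range(len(d))])
    r=minimize(f,p0[:len(d)],method="Nelder-Mead",options=dict(initial_simplex=s,xatol=3e-4,fatol=.2,maxiter=90))
    return r.x,r.fun/sum(m.sum() for _,m in ms)
E
cat > run.py <<'E'
from fit import *
G=dict(kit_tray_two=((199,325),(150,236),.26),kit_tray_one=(None,(362,241),.4),cutter_mid=((249,235),(250.5,181),0),jar_mid=((306,228),(295,216),0),
 carton_mid=((299,260),(253,247),-1.05),tin_mid=((193.5,258),(191,171),0),stamp_mid=((249,266),(219,217),0))
im={c:ctrl.read_camera(c) for c in("scene","top")}
for n,(a,b,y) in G.items():
    p0=[*at("top",b,.02)[:2],y]; net,col=[],[]
    for c,g in(("scene",a),("top",b)):
        if g is None: continue
        m=mask(n,c,g)
        if m: net.append((c,m[1]))
        q=colmask(im[c],g,r=60 if 'two' in n else 32,thr=12 if n in('cutter_mid','tin_mid','jar_mid') else 20)
        if q is not None: col.append((c,q))
    for t,ms in(("net",net),("col",col)):
        for sub in [[x] for x in ms]+([ms] if len(ms)>1 else []):
            x,e=fit(n,sub,p0,yaw=n[0]=='k' or n[:3]=='car'); print(n,t,"+".join(c for c,_ in sub),x.round(4),"err",round(e,2))
E
python3 run.py; python3 -c "
from h import *;print(ctrl.nose_length,ctrl.get_state()['time'])"
```

```text
kit_tray_two net scene [0.486  0.3229 0.2979] err 0.06
kit_tray_two net top [0.4826 0.325  0.2976] err 0.02
kit_tray_two net scene+top [0.4835 0.3243 0.3013] err 0.05
kit_tray_two col scene [0.4858 0.3223 0.3097] err 0.02
kit_tray_two col top [0.4822 0.3235 0.3063] err 0.02
kit_tray_two col scene+top [0.4841 0.3231 0.3047] err 0.03
kit_tray_one net top [ 0.4753 -0.3231  0.4257] err 0.02
kit_tray_one col top [ 0.4751 -0.3239  0.4345] err 0.03
cutter_mid net scene [0.6561 0.021 ] err 0.18
cutter_mid col scene [0.6575 0.0189] err 0.12
cutter_mid col top [0.6536 0.0217] err 2.27
cutter_mid col scene+top [0.6541 0.0214] err 0.65
jar_mid net scene [ 0.5465 -0.1146] err 0.06
jar_mid net top [ 0.544 -0.114] err 0.12
jar_mid net scene+top [ 0.5452 -0.1139] err 0.08
jar_mid col scene [ 0.5496 -0.1172] err 0.12
jar_mid col top [ 0.5454 -0.1148] err 0.04
jar_mid col scene+top [ 0.5469 -0.1151] err 0.12
carton_mid net scene [ 0.4562  0.0057 -2.5635] err 0.04
carton_mid net top [0.4532 0.0085 0.563 ] err 0.04
carton_mid net scene+top [ 0.4539  0.0081 -2.5702] err 0.05
carton_mid col scene [ 0.456   0.0052 -2.5963] err 0.04
carton_mid col top [0.4525 0.0079 0.5283] err 0.07
carton_mid col scene+top [ 0.4538  0.0075 -2.6037] err 0.06
tin_mid net scene [0.6858 0.2004] err 0.09
tin_mid net top [0.6807 0.2001] err 0.18
tin_mid net scene+top [0.6831 0.202 ] err 0.13
tin_mid col scene [0.6864 0.1987] err 0.29
tin_mid col top [0.6812 0.2029] err 0.04
tin_mid col scene+top [0.6821 0.2019] err 0.22
stamp_mid net scene [0.5458 0.113 ] err 0.04
stamp_mid net top [0.5403 0.1157] err 0.05
stamp_mid net scene+top [0.5427 0.1152] err 0.1
stamp_mid col scene [0.5483 0.1111] err 0.07
stamp_mid col top [0.5427 0.1143] err 0.08
stamp_mid col scene+top [0.5448 0.1132] err 0.12
0.019 1.75
```

Both cameras agree to about 4 mm. The kraft tray at top (362,241) is the one meant: it is brown, while its two neighbours are turquoise. I'll confirm that in a crop before placing anything there. The cutter comes first.

>>> apply_moves --pt "0.581 0.836 -0.125 0 0 0" --pt "0.581 0.836 -0.125 0 0 0" --pt "0.581 0.836 -0.125 0 0 0" --pt "0.581 0.836 -0.125 0 0 0" --pt "0.581 0.836 -0.125 0 0 0" --pt "0.581 0.836 -0.125 0 0 0" --pt "0.581 0.836 -0.125 0 0 0" --pt "0.581 0.836 -0.125 0 0 0" --pt "0.581 0.836 -0.125 0 0 0" --pt "0.581 0.836 -0.125 0 0 0" --pt "0.581 0.836 -0.125 0 0 0" --pt "0.581 0.836 -0.125 0 0 0" --pt "0.581 0.836 -0.125 0 0 0" --pt "0.581 0.836 -0.125 0 0 0" --pt "0.581 0.836 -0.125 0 0 0" --pt "0.581 0.836 -0.125 0 0 0" --pt "0.581 0.836 -0.125 0 0 0" --pt "0.581 0.836 -0.125 0 0 0" --jaw 1 --squeeze 40

```text
time: 4.0
eef_pos: [0.6549, 0.0202, 0.1507]
tcp_rot: [0.99, 0.142, 0.0, 0.0]
contact_force: [-0.1, 0.3, -1.1]
opening: 0.999
finger_force: 0.0
```

```bash
python3 - <<'E'
from h import *
s=ctrl.get_state();print(s['time'],s['eef_pos'],s['tcp_rot'],s['dq'].round(3))
i=ctrl.read_camera("scene"); j=ctrl.read_camera("top")
cv2.imwrite("pics/a.png",np.hstack([cv2.resize(i[160:300,180:460],None,fx=1.42,fy=1.42),cv2.resize(j[120:260,180:460],None,fx=1.42,fy=1.42)])[:,:,::-1])
E
```

```text
4.0 [0.6549031  0.02016881 0.15068946] [9.89913634e-01 1.41672023e-01 1.67591869e-04 8.05185743e-05] [ 0.005  0.004 -0.002  0.003 -0.    -0.   ]
```

View pics/a.png

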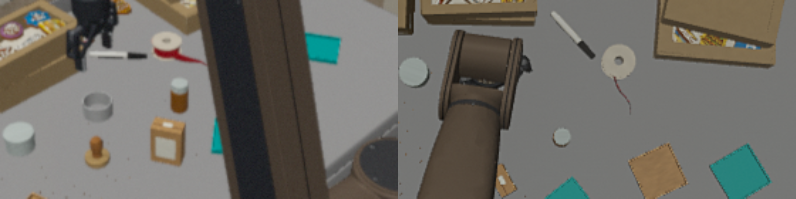

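The kraft tray at top pixel (362,241) is confirmed brown, with turquoise on either side. The gripper is hovering over the cutter, so I'll descend and grip.

>>> apply_moves --pt "0 0 -0.05 0 0 0" --pt "0 0 -0.1 0 0 0" --pt "0 0 -0.13 0 0 0" --pt "0 0 -0.151 0 0 0" --pt "0 0 -0.151 0 0 0" --pt "0 0 -0.151 0 0 0"

```text
time: 4.85
eef_pos: [0.6562, 0.0211, 0.0309]
tcp_rot: [0.99, 0.142, 0.001, 0.0]
contact_force: [0.3, -1.0, 0.5]
opening: 1.0
finger_force: 0.0
```

>>> apply_moves --pt "0 0 0 0 0 0" --pt "0 0 0 0 0 0" --pt "0 0 0 0 0 0" --pt "0 0 0 0 0 0" --pt "0 0 0 0 0 0" --pt "0 0 0 0 0 0" --pt "0 0 0.03 0 0 0" --pt "0 0 0.08 0 0 0" --pt "0 0 0.12 0 0 0" --pt "0 0 0.12 0 0 0" --jaw 0

```text
time: 6.1
eef_pos: [0.657, 0.021, 0.1288]
tcp_rot: [0.99, 0.142, 0.003, 0.001]
contact_force: [0.1, -0.9, -1.0]
opening: 0.73
finger_force: 44.2
```

>>> apply_moves --pt "-0.04 0.068 0 0 0 0" --pt "-0.08 0.136 0 0 0 0" --pt "-0.12 0.204 0 0 0 0" --pt "-0.16 0.272 0 0 0 0" --pt "-0.19 0.322 0 0 0 0" --pt "-0.2026 0.343 0 0 0 0" --pt "-0.2026 0.343 0 0 0 0" --pt "-0.2026 0.343 -0.04 0 0 0" --pt "-0.2026 0.343 -0.075 0 0 0" --pt "-0.2026 0.343 -0.095 0 0 0" --pt "-0.2026 0.343 -0.105 0 0 0" --pt "-0.2026 0.343 -0.11 0 0 0" --pt "-0.2026 0.343 -0.113 0 0 0" --pt "-0.2026 0.343 -0.115 0 0 0" --pt "-0.2026 0.343 -0.115 0 0 0" --pt "-0.2026 0.343 -0.115 0 0 0"

```text
time: 8.1
eef_pos: [0.4937, 0.2959, 0.0347]
tcp_rot: [0.99, 0.143, 0.001, -0.0]
contact_force: [-1.3, -2.1, 5.4]
opening: 0.731
finger_force: 44.8
```

>>> apply_moves --pt "0 0 0 0 0 0" --pt "0 0 0 0 0 0" --pt "0 0 0 0 0 0" --pt "0 0 0.03 0 0 0" --pt "0 0 0.09 0 0 0" --pt "0 0 0.159 0 0 0" --pt "0.01 -0.07 0.159 0 0 0" --pt "0.0664 -0.5125 0.159 0 0 0" --pt "0.0664 -0.5125 0.159 0 0 0" --pt "0.0664 -0.5125 0.159 0 0 0" --pt "0.0664 -0.5125 0.159 0 0 0" --pt "0.0664 -0.5125 0.159 0 0 0" --pt "0.0664 -0.5125 0.159 0 0 0" --pt "0.0664 -0.5125 0.159 0 0 0" --pt "0.0664 -0.5125 0.159 0 0 0" --pt "0.0664 -0.5125 0.159 0 0 0" --jaw 1

```text
time: 10.1
eef_pos: [0.5459, -0.1131, 0.1604]
tcp_rot: [0.99, 0.143, -0.0, -0.0]
contact_force: [0.4, 0.4, -0.4]
opening: 0.997
finger_force: 0.0
```

```bash
python3 - <<'E'
from fit import *
im={c:ctrl.read_camera(c) for c in("scene","top")}
P=[.493,.2952,.02]
print({c:proj(c,P).round(1) for c in im})
for c in im:
    m=mask("cutter_mid",c,proj(c,P)[0])
    if m: print(c,fit("cutter_mid",[(c,m[1])],[.493,.295,0],z=.003))
o=[]
for c in im:
    x,y=proj(c,[.484,.3233,.01])[0].astype(int); o.append(cv2.resize(im[c][y-30:y+30,x-40:x+40],None,fx=5,fy=5,interpolation=2))
cv2.imwrite("pics/b.png",np.hstack(o)[:,:,::-1])
E
```

```text
{'scene': array([[205.7, 312.4]]), 'top': array([[158.8, 232.2]])}
scene (array([0.49483883, 0.29627156]), np.float64(0.19041680108299047))
top (array([0.49400587, 0.29707484]), np.float64(1.1496862784130273))
```

View pics/b.png

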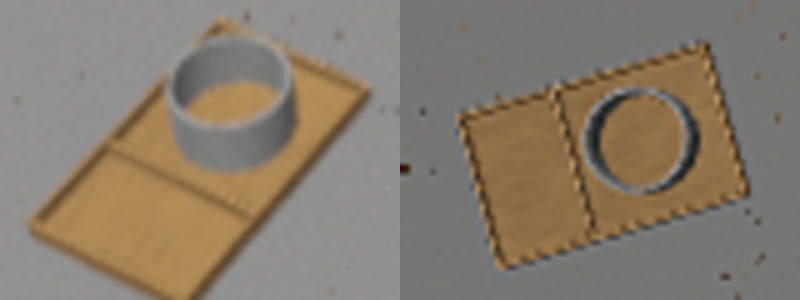

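The picture shows the ring lying flat inside the square compartment, clear of the walls and divider. Next is the jar, gripped high.

>>> apply_moves --pt "0 0 -0.05 0 0 0" --pt "0 0 -0.1 0 0 0" --pt "0 0 -0.128 0 0 0" --pt "0 0 -0.128 0 0 0" --pt "0 0 -0.128 0 0 0" --pt "0 0 -0.128 0 0 0"

```text
time: 11.05
eef_pos: [0.5474, -0.1147, 0.0601]
tcp_rot: [0.99, 0.143, 0.001, 0.001]
contact_force: [0.0, 0.8, 0.9]
opening: 1.003
finger_force: 0.0
```

>>> apply_moves --pt "0 0 0 0 0 0" --pt "0 0 0 0 0 0" --pt "0 0 0 0 0 0" --pt "0 0 0 0 0 0" --pt "0 0 0 0 0 0" --pt "0 0 0 0 0 0" --pt "0 0 0 0 0 0" --pt "0 0 0 0 0 0" --pt "0 0 0.03 0 0 0" --pt "0 0 0.09 0 0 0" --pt "0 0 0.16 0 0 0" --pt "0 0 0.16 0 0 0" --pt "0 0 0.16 0 0 0" --jaw 0

```text
time: 12.68
eef_pos: [0.5451, -0.1138, 0.1846]
tcp_rot: [0.99, 0.142, -0.001, -0.001]
contact_force: [-1.2, -0.0, -1.8]
opening: 0.42
finger_force: 40.5
```

>>> apply_moves --pt "-0.006 0.05 0 0 0 0" --pt "-0.015 0.12 0 0 0 0" --pt "-0.024 0.19 0 0 0 0" --pt "-0.033 0.26 0 0 0 0" --pt "-0.042 0.33 0 0 0 0" --pt "-0.051 0.4 0 0 0 0" --pt "-0.06 0.47 0 0 0 0" --pt "-0.0656 0.513 0 0 0 0" --pt "-0.0656 0.513 0 0 0 0" --pt "-0.0656 0.513 0 0 0 0" --pt "-0.0656 0.513 -0.04 0 0 0" --pt "-0.0656 0.513 -0.08 0 0 0" --pt "-0.0656 0.513 -0.12 0 0 0" --pt "-0.0656 0.513 -0.14 0 0 0" --pt "-0.0656 0.513 -0.15 0 0 0" --pt "-0.0656 0.513 -0.153 0 0 0" --pt "-0.0656 0.513 -0.155 0 0 0" --pt "-0.0656 0.513 -0.155 0 0 0" --pt "-0.0656 0.513 -0.155 0 0 0"

```text
time: 15.05
eef_pos: [0.494, 0.2962, 0.063]
tcp_rot: [0.99, 0.143, 0.001, -0.0]
contact_force: [-0.8, 0.6, -0.9]
opening: 0.421
finger_force: 40.5
```

>>> apply_moves --pt "0 0 -0.001 0 0 0" --pt "0 0 -0.002 0 0 0" --pt "0 0 -0.002 0 0 0" --pt "0 0 -0.002 0 0 0"

```text
time: 15.55
eef_pos: [0.4943, 0.2963, 0.0619]
tcp_rot: [0.99, 0.142, 0.001, -0.0]
contact_force: [-2.0, -0.5, 6.0]
opening: 0.419
finger_force: 41.0
```

>>> apply_moves --pt "0 0 0 0 0 0" --pt "0 0 0 0 0 0" --pt "0 0 0 0 0 0" --pt "0 0 0.03 0 0 0" --pt "0 0 0.09 0 0 0" --pt "0 0 0.15 0 0 0" --pt "0 -0.03 0.15 0 0 0.1" --pt "-0.049 -0.361 0.1375 0 0 0.342" --pt "-0.049 -0.361 0.1375 0 0 0.342" --pt "-0.049 -0.361 0.1375 0 0 0.342" --pt "-0.049 -0.361 0.1375 0 0 0.342" --pt "-0.049 -0.361 0.1375 0 0 0.342" --pt "-0.049 -0.361 0.1375 0 0 0.342" --pt "-0.049 -0.361 0.1375 0 0 0.342" --pt "-0.049 -0.361 0.1375 0 0 0.342" --jaw 1

```text
time: 17.42
eef_pos: [0.4546, 0.0082, 0.1707]
tcp_rot: [0.962, 0.275, 0.0, -0.0]
contact_force: [-0.6, 0.3, -0.5]
opening: 0.995
finger_force: 0.0
```

```bash
python3 - <<'E'
from fit import *
im={c:ctrl.read_camera(c) for c in("scene","top")}
o=[]
for c in im:
    x,y=proj(c,[.484,.3233,.01])[0].astype(int); o.append(cv2.resize(im[c][y-30:y+30,x-40:x+40],None,fx=5,fy=5,interpolation=2))
p=proj("scene",[.4543,.007,.09])[0].astype(int); o.append(cv2.resize(im["scene"][p[1]-40:p[1]+40,p[0]-26:p[0]+27],(200,300)))
cv2.imwrite("pics/c.png",cv2.resize(np.hstack(o),(800,240))[:,:,::-1])
E
```

```text
(no output)
```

View pics/c.png

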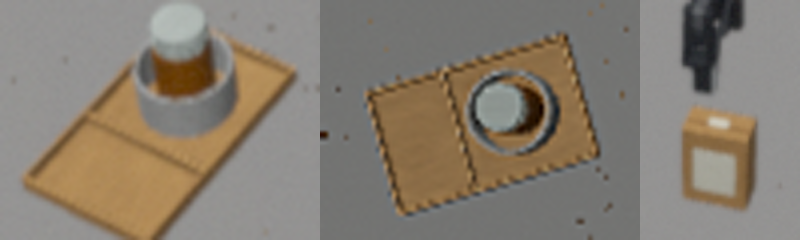

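The jar stands inside the ring. Next is the carton.

>>> apply_moves --pt "0 0 -0.05 0 0 0" --pt "0 0 -0.1 0 0 0" --pt "0 0 -0.1375 0 0 0" --pt "0 0 -0.1375 0 0 0" --pt "0 0 -0.1375 0 0 0" --pt "0 0 -0.1375 0 0 0"

```text
time: 18.27
eef_pos: [0.4559, 0.0071, 0.0624]
tcp_rot: [0.962, 0.274, 0.002, 0.001]
contact_force: [0.6, -0.3, -0.0]
opening: 0.999
finger_force: 0.0
```

>>> apply_moves --pt "0 0 0 0 0 0" --pt "0 0 0 0 0 0" --pt "0 0 0 0 0 0" --pt "0 0 0 0 0 0" --pt "0 0 0 0 0 0" --pt "0 0 0 0 0 0" --pt "0 0 0 0 0 0" --pt "0 0 0 0 0 0" --pt "0 0 0.03 0 0 0" --pt "0 0 0.09 0 0 0" --pt "0 0 0.16 0 0 0" --pt "0 0 0.16 0 0 0" --pt "0 0 0.16 0 0 0" --jaw 0

```text
time: 19.9
eef_pos: [0.4536, 0.0074, 0.1874]
tcp_rot: [0.962, 0.274, -0.001, -0.0]
contact_force: [-0.3, 0.3, -1.6]
opening: 0.396
finger_force: 44.7
```

>>> apply_moves --pt "0.002 0.05 0 0 0 -0.03" --pt "0.004 0.12 0 0 0 -0.08" --pt "0.007 0.19 0 0 0 -0.13" --pt "0.01 0.26 0 0 0 -0.18" --pt "0.013 0.33 0 0 0 -0.23" --pt "0.016 0.4 0 0 0 -0.28" --pt "0.0185 0.4548 0 0 0 -0.318" --pt "0.0185 0.4548 0 0 0 -0.318" --pt "0.0185 0.4548 0 0 0 -0.318" --pt "0.0185 0.4548 -0.04 0 0 -0.318" --pt "0.0185 0.4548 -0.08 0 0 -0.318" --pt "0.0185 0.4548 -0.12 0 0 -0.318" --pt "0.0185 0.4548 -0.14 0 0 -0.318" --pt "0.0185 0.4548 -0.15 0 0 -0.318" --pt "0.0185 0.4548 -0.154 0 0 -0.318" --pt "0.0185 0.4548 -0.156 0 0 -0.318" --pt "0.0185 0.4548 -0.157 0 0 -0.318" --pt "0.0185 0.4548 -0.157 0 0 -0.318"

```text
time: 22.15
eef_pos: [0.4699, 0.3714, 0.0641]
tcp_rot: [0.988, 0.152, 0.001, -0.0]
contact_force: [0.0, 0.1, -0.1]
opening: 0.393
finger_force: 44.7
```

>>> apply_moves --pt "0 0 -0.001 0 0 0" --pt "0 0 -0.0015 0 0 0" --pt "0 0 -0.0015 0 0 0" --pt "0 0 -0.0015 0 0 0"

```text
time: 22.65
eef_pos: [0.4699, 0.3714, 0.064]
tcp_rot: [0.988, 0.152, 0.001, -0.0]
contact_force: [-2.4, -1.5, 7.4]
opening: 0.392
finger_force: 45.6
```

>>> apply_moves --pt "0 0 0 0 0 0" --pt "0 0 0 0 0 0" --pt "0 0 0 0 0 0" --pt "0 0 0.03 0 0 0" --pt "0 0 0.09 0 0 0" --pt "0 0 0.15 0 0 0" --pt "0 0 0.15 0 0 0" --jaw 0.6

```text
time: 23.52
eef_pos: [0.4719, 0.3726, 0.1875]
tcp_rot: [0.988, 0.152, 0.005, -0.002]
contact_force: [-0.5, -0.9, 0.5]
opening: 0.603
finger_force: 0.0
```

>>> apply_moves --pt "0.2674 -0.2113 -0.03 0 0 0.158" --pt "0.2674 -0.2113 -0.03 0 0 0.158" --pt "0.2674 -0.2113 -0.03 0 0 0.158" --pt "0.2674 -0.2113 -0.03 0 0 0.158" --pt "0.2674 -0.2113 -0.03 0 0 0.158" --pt "0.2674 -0.2113 -0.03 0 0 0.158" --pt "0.2674 -0.2113 -0.03 0 0 0.158" --pt "0.2674 -0.2113 -0.03 0 0 0.158" --pt "0.2674 -0.2113 -0.03 0 0 0.158" --jaw 1

```text
time: 24.65
eef_pos: [0.6824, 0.2033, 0.1584]
tcp_rot: [0.977, 0.214, 0.0, -0.0]
contact_force: [-0.3, -0.4, -1.0]
opening: 0.998
finger_force: 0.0
```

```bash
python3 - <<'E'
from fit import *
im={c:ctrl.read_camera(c) for c in("scene","top")}
o=[]
for c in im:
    x,y=proj(c,[.484,.3233,.01])[0].astype(int); o.append(cv2.resize(im[c][y-40:y+30,x-40:x+40],None,fx=4,fy=4,interpolation=2))
cv2.imwrite("pics/d.png",np.hstack(o)[:,:,::-1])
E
```

```text
(no output)
```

View pics/d.png

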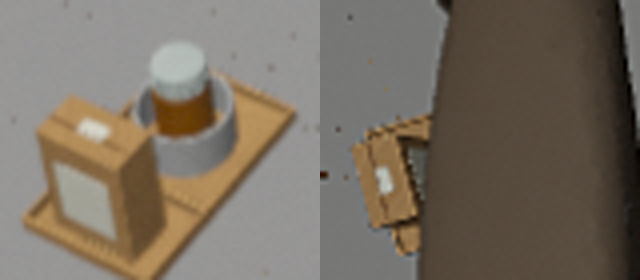

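The carton stands upright in the narrow compartment. Next is the tin.

>>> apply_moves --pt "0 0 -0.05 0 0 0" --pt "0 0 -0.1 0 0 0" --pt "0 0 -0.14 0 0 0" --pt "0 0 -0.159 0 0 0" --pt "0 0 -0.159 0 0 0" --pt "0 0 -0.159 0 0 0"

```text
time: 25.5
eef_pos: [0.6846, 0.2023, 0.0328]
tcp_rot: [0.977, 0.213, 0.002, 0.0]
contact_force: [-0.3, -0.5, 0.3]
opening: 1.003
finger_force: 0.0
```

>>> apply_moves --pt "0 0 0 0 0 0" --pt "0 0 0 0 0 0" --pt "0 0 0 0 0 0" --pt "0 0 0 0 0 0" --pt "0 0 0 0 0 0" --pt "0 0 0 0 0 0" --pt "0 0 0.03 0 0 0" --pt "0 0 0.09 0 0 0" --pt "0 0 0.16 0 0 0" --pt "0 0 0.16 0 0 0" --pt "0 0 0.16 0 0 0" --jaw 0

```text
time: 26.88
eef_pos: [0.6827, 0.2019, 0.1589]
tcp_rot: [0.977, 0.213, -0.0, -0.0]
contact_force: [-0.1, 0.3, -1.9]
opening: 0.708
finger_force: 44.1
```

>>> apply_moves --pt "-0.02 -0.05 0 0 0 0" --pt "-0.045 -0.115 0 0 0 0" --pt "-0.07 -0.18 0 0 0 0" --pt "-0.095 -0.245 0 0 0 0" --pt "-0.12 -0.31 0 0 0 0" --pt "-0.145 -0.375 0 0 0 0" --pt "-0.17 -0.44 0 0 0 0" --pt "-0.2 -0.51 0 0 0 0" --pt "-0.225 -0.575 0 0 0 0" --pt "-0.25 -0.64 0 0 0 0" --pt "-0.2575 -0.6575 0 0 0 0" --pt "-0.2575 -0.6575 0 0 0 0" --pt "-0.2575 -0.6575 -0.04 0 0 0" --pt "-0.2575 -0.6575 -0.08 0 0 0" --pt "-0.2575 -0.6575 -0.12 0 0 0" --pt "-0.2575 -0.6575 -0.14 0 0 0" --pt "-0.2575 -0.6575 -0.15 0 0 0" --pt "-0.2575 -0.6575 -0.155 0 0 0" --pt "-0.2575 -0.6575 -0.157 0 0 0" --pt "-0.2575 -0.6575 -0.157 0 0 0"

```text
time: 29.38
eef_pos: [0.4784, -0.3244, 0.0361]
tcp_rot: [0.977, 0.213, 0.001, 0.001]
contact_force: [-2.7, 3.7, 6.2]
opening: 0.706
finger_force: 44.7
```

>>> apply_moves --pt "0 0 -0.001 0 0 0" --pt "0 0 -0.0015 0 0 0" --pt "0 0 -0.0015 0 0 0"

```text
time: 29.75
eef_pos: [0.4784, -0.3244, 0.0361]
tcp_rot: [0.977, 0.213, 0.0, 0.0]
contact_force: [-5.0, 6.2, 12.4]
opening: 0.706
finger_force: 45.2
```

>>> apply_moves --pt "0 0 0 0 0 0" --pt "0 0 0 0 0 0" --pt "0 0 0 0 0 0" --pt "0 0 0.03 0 0 0" --pt "0 0 0.09 0 0 0" --pt "0 0 0.15 0 0 0" --pt "0.0838 0.5475 0.15 0 0 0" --pt "0.0838 0.5475 0.15 0 0 0" --pt "0.0838 0.5475 0.15 0 0 0" --pt "0.0838 0.5475 0.15 0 0 0" --pt "0.0838 0.5475 0.15 0 0 0" --pt "0.0838 0.5475 0.15 0 0 0" --pt "0.0838 0.5475 0.15 0 0 0" --pt "0.0838 0.5475 0.15 0 0 0" --pt "0.0838 0.5475 0.15 0 0 0" --pt "0.0838 0.5475 0.15 0 0 0" --jaw 1

```text
time: 31.75
eef_pos: [0.5442, 0.1127, 0.1517]
tcp_rot: [0.977, 0.212, -0.0, 0.0]
contact_force: [-0.1, 1.0, 0.9]
opening: 1.002
finger_force: 0.0
```

```bash
python3 - <<'E'
from fit import *
im={c:ctrl.read_camera(c) for c in("scene","top")}
for n in("tin_mid",):
  for c in im:
    m=mask(n,c,proj(c,[.477,-.3245,.02])[0])
    if m: print(c,m[2],fit(n,[(c,m[1])],[.477,-.3245,0],z=.003))
# own bright-lid centroid in top
x,y=proj("top",[.477,-.3245,.043])[0]; print(x,y)
q=colmask(im["top"],(x,y),r=14,thr=15)
if q is not None: print(q.sum(),fit("tin_mid",[("top",q)],[.477,-.3245,0],z=.003))
o=[]
for c in im:
    x,y=proj(c,[.477,-.3245,.01])[0].astype(int); o.append(cv2.resize(im[c][y-30:y+30,x-30:x+30],None,fx=6,fy=6,interpolation=2))
cv2.imwrite("pics/e.png",np.hstack(o)[:,:,::-1])
E
```

```text
top 0.8 (array([ 0.47352942, -0.32217999]), np.float64(0.07215244933104928))
364.4645669640608 240.1904961668141
396.0 (array([ 0.47333969, -0.32310713]), np.float64(0.09967704728950402))
```

View pics/e.png

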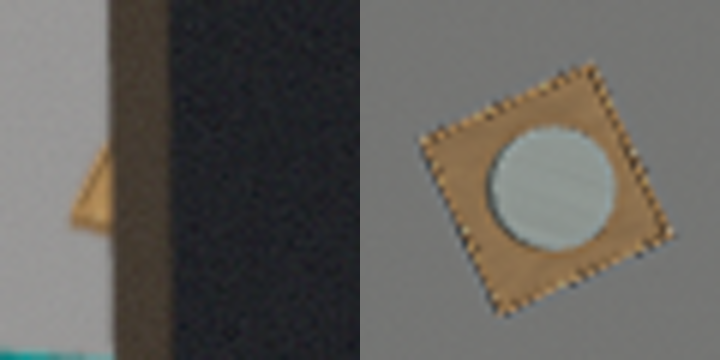

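The tin sits in the kraft tray. In the top-camera frame the offset from stamp to tin agrees with the commanded frame. Now the stamp.

>>> apply_moves --pt "0 0 -0.05 0 0 0" --pt "0 0 -0.1 0 0 0" --pt "0 0 -0.1315 0 0 0" --pt "0 0 -0.1315 0 0 0" --pt "0 0 -0.1315 0 0 0" --pt "0 0 -0.1315 0 0 0"

```text
time: 32.7
eef_pos: [0.5456, 0.1139, 0.0486]
tcp_rot: [0.977, 0.213, 0.002, 0.0]
contact_force: [-0.2, 0.3, -0.6]
opening: 0.998
finger_force: 0.0
```

>>> apply_moves --pt "0 0 0 0 0 0" --pt "0 0 0 0 0 0" --pt "0 0 0 0 0 0" --pt "0 0 0 0 0 0" --pt "0 0 0 0 0 0" --pt "0 0 0 0 0 0" --pt "0 0 0 0 0 0" --pt "0 0 0 0 0 0" --pt "0 0 0 0 0 0" --pt "0 0 0.03 0 0 0" --pt "0 0 0.09 0 0 0" --pt "0 0 0.16 0 0 0" --pt "0 0 0.16 0 0 0" --pt "0 0 0.16 0 0 0" --jaw 0

```text
time: 34.45
eef_pos: [0.5433, 0.1141, 0.1736]
tcp_rot: [0.977, 0.213, -0.001, -0.0]
contact_force: [0.1, -0.2, -1.8]
opening: 0.292
finger_force: 39.5
```

```bash
python3 - <<'E'
from h import *
i=ctrl.read_camera("scene"); x,y=proj("scene",[.544,.1135,.15])[0].astype(int)
cv2.imwrite("pics/f.png",cv2.resize(i[y-30:y+50,x-50:x+50],None,fx=5,fy=5,interpolation=2)[:,:,::-1])
E
```

```text
(no output)
```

View pics/f.png

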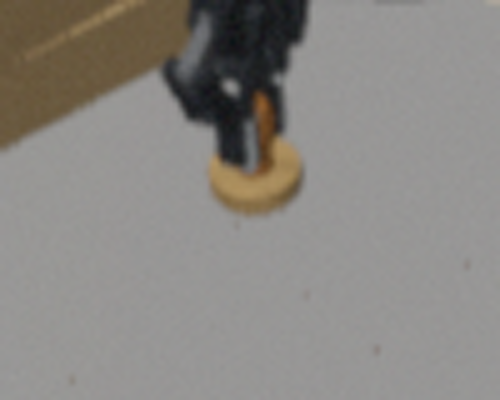

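>>> apply_moves --pt "-0.006 -0.04 0 0 0 0" --pt "-0.017 -0.11 0 0 0 0" --pt "-0.028 -0.18 0 0 0 0" --pt "-0.039 -0.25 0 0 0 0" --pt "-0.05 -0.32 0 0 0 0" --pt "-0.061 -0.39 0 0 0 0" --pt "-0.072 -0.46 0 0 0 0" --pt "-0.081 -0.525 0 0 0 0" --pt "-0.0844 -0.5473 0 0 0 0" --pt "-0.0844 -0.5473 0 0 0 0" --pt "-0.0844 -0.5473 -0.04 0 0 0" --pt "-0.0844 -0.5473 -0.075 0 0 0" --pt "-0.0844 -0.5473 -0.095 0 0 0" --pt "-0.0844 -0.5473 -0.101 0 0 0" --pt "-0.0844 -0.5473 -0.104 0 0 0" --pt "-0.0844 -0.5473 -0.105 0 0 0" --pt "-0.0844 -0.5473 -0.105 0 0 0" --pt "-0.0844 -0.5473 -0.105 0 0 0"

```text
time: 36.75
eef_pos: [0.4769, -0.3241, 0.0913]
tcp_rot: [0.977, 0.213, 0.0, 0.0]
contact_force: [0.5, -1.0, -0.5]
opening: 0.289
finger_force: 39.5
```

```bash
python3 - <<'E'
from h import *
o=[]
for c in("scene","top"):
    i=ctrl.read_camera(c); x,y=proj(c,[.4765,-.324,.05])[0].astype(int); o.append(cv2.resize(i[y-35:y+35,x-40:x+40],None,fx=5,fy=5,interpolation=2))
cv2.imwrite("pics/g.png",np.hstack(o)[:,:,::-1])
E
```

```text
(no output)
```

View pics/g.png

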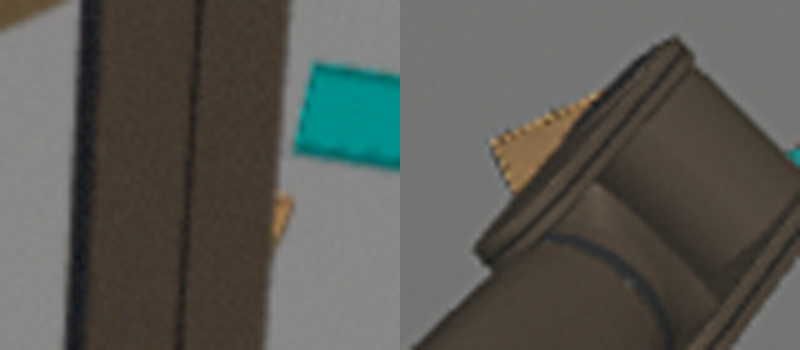

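The arm hides the tray from both cameras, so I'll probe down for contact by force.

>>> apply_moves --pt "0 0 -0.001 0 0 0" --pt "0 0 -0.0015 0 0 0" --pt "0 0 -0.0015 0 0 0"

```text
time: 37.22
eef_pos: [0.4769, -0.324, 0.09]
tcp_rot: [0.977, 0.213, 0.0, 0.0]
contact_force: [0.1, -0.4, 2.4]
opening: 0.292
finger_force: 39.7
```

>>> apply_moves --pt "0 0 0 0 0 0" --pt "0 0 0 0 0 0" --pt "0 0 0 0 0 0" --pt "0 0 0 0 0 0" --pt "0 0 0.03 0 0 0" --pt "0 0 0.08 0 0 0" --pt "0 0 0.15 0 0 0" --pt "0 0 0.15 0 0 0" --pt "0.05 0.4 0.2 0 0 0" --pt "0.05 0.4 0.2 0 0 0" --pt "0.05 0.4 0.2 0 0 0" --pt "0.05 0.4 0.2 0 0 0" --pt "0.05 0.4 0.2 0 0 0" --pt "0.05 0.4 0.2 0 0 0" --pt "0.05 0.4 0.2 0 0 0" --pt "0.05 0.4 0.2 0 0 0" --pt "0.05 0.4 0.2 0 0 0" --jaw 0.6

```text
time: 39.35
eef_pos: [0.5166, -0.0053, 0.249]
tcp_rot: [0.977, 0.212, -0.0, -0.0]
contact_force: [0.5, -0.0, -0.6]
opening: 0.597
finger_force: 0.0
```

```bash
python3 - <<'E'
from fit import *
im={c:ctrl.read_camera(c) for c in("scene","top")}
m=mask("stamp_mid","top",proj("top",[.4765,-.324,.06])[0])
if m: print(m[2],fit("stamp_mid",[("top",m[1])],[.474,-.323,0],z=.043))
o=[]
for c,P in(("top",[.4765,-.324,.05]),("top",[.484,.3233,.03]),("scene",[.484,.3233,.03])):
    x,y=proj(c,P)[0].astype(int); o.append(cv2.resize(im[c][y-35:y+35,x-33:x+33],None,fx=4,fy=4,interpolation=2))
cv2.imwrite("pics/k.png",np.hstack(o)[:,:,::-1])
E
```

```text
0.71 (array([ 0.47627989, -0.32138333]), np.float64(0.056034650567522534))
```

View pics/k.png

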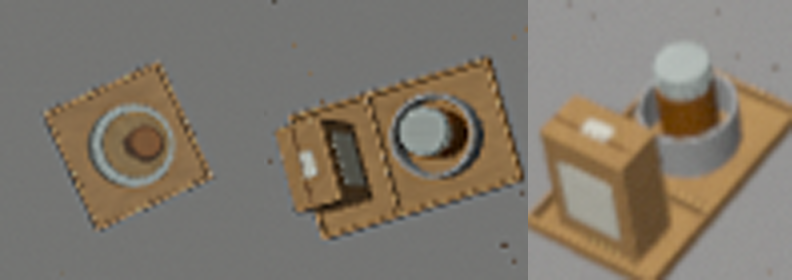

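The last picture shows the stamp foot concentric on the tin lid at crop pixel (132,146). The jar stands in the ring at (435,135), and the carton is upright in the narrow compartment. The arm is clear of everything, so I'm handing in.

```bash
python3 -c "
from plant import ctrl
print(ctrl.sign_off())"
```

```text
the job is handed in; nothing more can be done
None
```

I handed in both kits at about 39 s of the 120 s: the ring cutter, jar and carton are in the two-compartment kraft tray, and the tin with the stamp on its lid is in the single kraft tray; I never moved the spool or the marker.

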